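Index the lens carriage of a near-vision bar with its spring plunger

TASK

Move the lens carriage on the near-vision bar to the slot beside the red marker: pull its spring plunger up out of the slot it is in, slide the carriage along, and let the pin drop fully home into the slot at the red marker. The marker only shows roughly where that slot is, so feel for the pin dropping in, and never force the carriage hard against a pin that is in a slot or resting on the bar. Leave the lens rack, the occluder paddle and the loose lens where they are, and let go of everything at the end.

Things in the scene. Friction and masses are not known exactly. Their poses are not given: they have to be found in the camera images.
- bar: Near-vision bar, fixed, place and yaw vary: white base plate 120 x 410 x 8 mm with a raised bar along its middle, top 42 mm above the table, and black end blocks 52 mm high. Origin: centre of the underside, on the table. y axis along the bar (the long way), x across it (+x: the markers' side), z up. The carriage slides 150 mm either way from the middle.
- strip: Slotted aluminium strip, the fixed top of the bar, 40 x 386 x 12 mm, axes as the bar's. Origin: centre of its underside, 30 mm above the table; its top is 12 mm higher. Five square slots on its middle line, 13 mm long along the bar, about 62 mm apart but unevenly spaced: four lie in clamped steel plates, set differently each time. Pin and strip stand at most 13 N between them.
- plunger: Spring plunger upright in the carriage. Origin: centre of the foot of its square 10 x 10 mm pin; axes as the bar's. Home in a slot the foot is 33 mm above the table, 9 mm below the strip's top; between slots it rests on the strip, 9 mm higher. Pulls up 14 mm from home to a hard stop; the spring pushes down with 4.5 N (home) to 7.5 N, slowed a little. Starts home in the middle slot.
- knob (a point): Centre of the plunger's black knob, the carriage's highest part: upright cylinder, 22 mm diameter, 24 mm high, centre 53 mm above the pin's foot (86 mm above the table when home). Below it: a 10 mm stem, an 18 mm steel collar up to 67 mm above the table. Pushing the knob sideways along the bar slides the carriage, with 2 to 5 N while the pin is up or rests on the strip.
- saddle (a point): Centre of the top of the grey carriage, 56 mm above the table, on the knob's axis; the carriage is 60 mm across the bar and 54 mm along it. It bears a lilac ring frame with a lens on the bar's -x side, 52 to 102 mm out from this point, reaching 17 to 67 mm above the table.
- marker_red: Red marker, fixed block 24 x 16 x 20 mm on the base plate, +x side of the bar. Origin: centre of its underside, 8 mm above the table; axes as the bar's. The wanted slot's centre lies within 12 mm of it along the bar, either way, different each time (no other slot is nearer than 35 mm). Blue, yellow and black markers of the same shape mark other slots.
- rack: Bystander: green plastic lens rack with slanted fins, 90 x 130 x 50 mm, loose, beyond the bar's +y end. Origin: centre of the underside.
- paddle: Bystander: orange occluder paddle lying flat, 60 mm disc with a handle, 170 mm long, 6 mm thick, loose, on the +x side of the bar. Origin: on the table under its middle.
- lens: Bystander: loose steel-rimmed round concave lens, 40 mm in diameter, 6 mm high, lying flat beyond the bar's -y end. Origin: centre of the underside.

How it is judged (in metres and radians):
On the way, in this order (a step that is already met when the one before it is completed fails the run):
1. the plunger is pulled up clear of its slot (z of plunger in the frame of strip above 0.0125 m), for 0.1 s.
2. the carriage is slid to within 30 mm of the red marker along the bar (y of plunger in the frame of marker_red between -0.03 and 0.03 m), for 0.1 s.
At the end, for the whole second after the job is handed in: The plunger's pin is home (foot no more than 5 mm above the strip's underside) in the slot at the red marker (pin within 15 mm of the marker along the bar), at rest (y of plunger in the frame of marker_red between -0.015 and 0.015 m and z of plunger in the frame of strip below 0.005 m and linear speed of plunger below 0.005 m/s); the robot touches nothing.
It fails at once if the pin is forced against the strip with more than 13 N (contact force between plunger and strip above 13 N).
It fails at once if the rack, the paddle or the loose lens is moved by more than 15 mm (distance of any of rack, paddle, lens from where it was at the start of the episode above 0.015 m).
It also fails if it takes over 38 s, if anything falls off the work surface, if the arm or the gripper's body presses on something with over 40 N, if the wrist force passes 120 N, or if a joint passes its speed limit or range.

ROBOT

A 7-joint arm with a two-finger parallel gripper is mounted at the origin on the work surface. World frame = base frame: x ahead of the robot, y to its left, z up, the work surface at z = 0. Lengths are in mm, angles in rad, forces in N, time in s.
With the tool pointing down it reaches from about 375 to 925 mm from the base axis. Payload 3.1 kg.
Tool frame: the origin (TCP) lies on the centre line of the jaws, within the pads' length; the fingertips stand 14 mm ahead of it and the grasp point (between the pads) lies 5 mm behind it; z points along the fingers, y is the line along which they close (so a half turn about z gives the same grasp; the last joint's range is limited). The gripper opens to 85 mm and grips with 20 to 120 N. Pads are 22 mm wide; open, the fingers measure 114 mm over their backs; the gripper's body (76 mm by 85 mm) begins 54 mm behind the grasp point. The pads swing forward as they close: fully open they stand 13 mm farther back than shut.
Start: joints at [1.07, 0.383, 0.044, 1.598, -0.018, 1.161, -0.05], TCP at [254.816, -597.973, 245.269] pointing down, gripper open.
Joint ranges: [-2.61, 2.61], [-0.41, 2.15], [-1.48, 1.57], [0, 2.5], [-1.57, 4.71], [0.05, 1.97], [-2.85, 2.85]. Speed limits (rad/s): [2.79, 2.79, 3.14, 3.14, 3.14, 3.14, 3.14].

INTERFACE

Orientations are given as [roll, pitch, yaw] about the fixed x, y, z axes, in that order (R = Rz(yaw) Ry(pitch) Rx(roll)).
In Python, from bench import state, optics, manip gives the robot as it stands.
- The arm moves only by the tool carry_out, never from a script. Its argument "targets" is a list of rows, each a list of 3 entries, a list of its own where there are three numbers: the shift along the world's x, y, z in cm, then the turn, a rotation vector about the world's x, y, z in rad, then the closure in counts, from 0 (fully open) to 255 (shut). A call has 1 to 8 rows; each row shifts and turns the commanded pose from where the row before left it; what a row does not reach is not made up. A row lasts 1/10 s, in which the tool goes at most 50 mm and 8.59 degrees, less where a joint would pass 70% of its speed; a pose out of reach is approached as far as the arm can. A call with a gripper value outside its range is refused whole. The fingers move at their own pace and stop on an object; "grip_force" is the grip in N (left out, the last holds). Time passes only in rows, so rows that do not move let the fingers close. It gives the time, the measured TCP pose, the force, the opening and the grip force at its end, in the units of the state.
- state(): the state, without advancing time (a new reading comes with each control period).
- optics.get_image(name): name is "scene" or "top" or "wrist"; returns the picture (420x560x3 uint8, blue, green, red); there is no depth.
- optics.get_calibration(name): a dict with "mtx" (3x3 intrinsics, pixels), "rvec" (rotation vector, rad) and "tvec" (3), from world to camera coordinates, as OpenCV has them. Camera axes: x right, y down, z forward; pixel columns grow to the right and rows downward; lengths in mm; the calibration is good to about 2 mm. A picture is of the moment at which its call begins: read the wrist's pose just before it. get_calibration takes no time and is no camera call; for the wrist camera it gives the pose at the moment of the call.
- manip.job_done(): hands the job in; it is judged then, once.
The state is a dict: "t": time; "q": joint angles; "joint_vel": joint speeds; "effort": joint torques, N m; "tool_pos": TCP position; "tcp_rot": TCP orientation; "contact_force": force on the tool from outside, world axes, zero at the start; "torque": the same for the moment, N m; "opening": finger opening in mm; "grip_force": force on a finger pad.
Only numpy, scipy, OpenCV 4.12 (cv2) and the standard library are available. Lean on these libraries where they do the work, as an engineer would, in place of code of your own. Each camera call takes 0.05 s, during which the arm holds its last target. There are 200 camera calls.

## Working session

There is one attempt and no reset: what is moved stays moved. The work goes in short steps, Python scripts to look and compute and a tool call to move; the robot and the scene stay as the last step left them, time stands still between calls to the robot, and variables do not carry over. Pictures are saved under pics/ and viewed, at most 10 in all, crops included, and the job is handed in when it is done.

Besides the shell and the picture viewer there is one more tool, called after ">>>" by a JSON object that holds its "op" and its "data". carry_out: Moves the arm, as the interface text tells. Its arguments: {"type":"object","properties":{"targets":{"type":"array"},"grip_force":{"type":"number"}},"required":["targets"]}

```bash
mkdir -p pics
python3 - <<'E'
from bench import state, optics, manip
import cv2
for n in("top","scene"):
    cv2.imwrite(f"pics/{n}1.png",optics.get_image(n))
    c=optics.get_calibration(n);print(n,c)
print(state())
E
```

```text
top {'mtx': array([[513.01119195,   0.        , 287.99354788],
       [  0.        , 513.01119195, 212.13864863],
       [  0.        ,   0.        ,   1.        ]]), 'rvec': array([ 2.19829496, -2.15954389,  0.09745555]), 'tvec': array([  33.04585236,  622.06887646, 1232.52862332])}
scene {'mtx': array([[382.5215071 ,   0.        , 272.9440209 ],
       [  0.        , 382.5215071 , 208.76097945],
       [  0.        ,   0.        ,   1.        ]]), 'rvec': array([ 2.21166498,  0.95223824, -0.3910826 ]), 'tvec': array([-446.42972448, -223.69086234, 1232.36691729])}
{'t': 0.1, 'q': array([ 1.07016563,  0.38376805,  0.04379437,  1.59940157, -0.0178735 ,
        1.16122334, -0.04988526]), 'joint_vel': array([ 0.00017866, -0.00102447, -0.00066384, -0.00573405,  0.00030912,
        0.00183948, -0.00179311]), 'effort': array([ 2.29335026e-03, -4.34732258e+01,  1.02905732e+00, -2.50456578e+01,
        1.08186735e-02,  5.44892202e-03,  7.88956953e-06]), 'tool_pos': array([ 254.5117409 , -597.20765758,  244.00964811]), 'tcp_rot': array([-3.13918774e+00,  1.35074464e-04,  4.02975509e-01]), 'contact_force': array([0.00792408, 0.17785864, 0.02351692]), 'torque': array([ 0.05133857,  0.04305586, -0.02054888]), 'grip_force': 0.0, 'opening': 85.20880802111543}
```

View pics/top1.png

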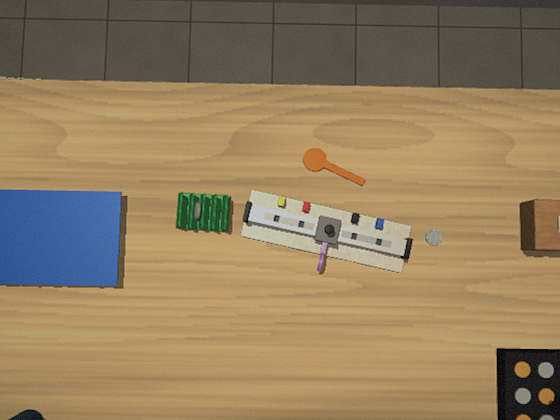

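View pics/scene1.png

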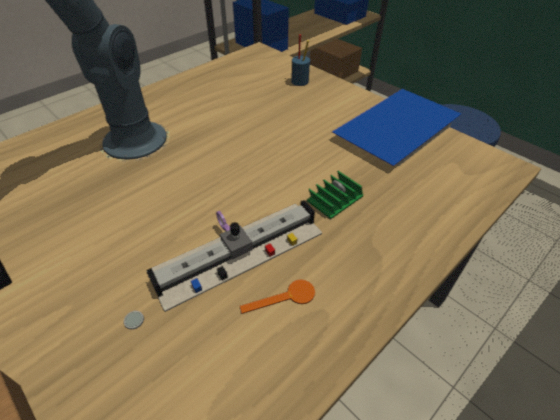

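The top view shows the bar running from (245,213) to (408,248). The knob is near (329,230), the red marker near (306,207), and the wanted slot near (301,224), one slot toward the rack. Next I'll measure these more precisely.

```bash
cat > h.py <<'E'
import numpy as np, cv2
from bench import state, optics, manip
def cam(n):
    c=optics.get_calibration(n);R=cv2.Rodrigues(np.array(c['rvec']))[0]
    return c['mtx'],R,np.array(c['tvec']).ravel()
def back(n,uv,z):
    K,R,t=cam(n);C=-R.T@t
    d=R.T@np.linalg.inv(K)@np.r_[uv,1.];return C+d*(z-C[2])/d[2]
E
python3 - <<'E'
from h import *
im=cv2.imread("pics/top1.png");hsv=cv2.cvtColor(im,cv2.COLOR_BGR2HSV)
K,R,t=cam("top");print("C",-R.T@t)
roi=np.zeros(im.shape[:2],np.uint8);roi[180:280,235:418]=255
m=((hsv[...,1]<60)&(hsv[...,2]>120)).astype(np.uint8)*255&roi
n,l,s,c=cv2.connectedComponentsWithStats(m)
pts=cv2.findNonZero(m)
r=cv2.minAreaRect(pts);b=cv2.boxPoints(r);print("plate",r,)
B=np.array([back("top",p,8)[:2] for p in b]);print(B.round(1),B.mean(0).round(1),[np.linalg.norm(B[i]-B[i-1]).round(1) for i in range(4)])
for nm,(lo,hi) in dict(red=((0,150),(6,180)),yel=((24,35),(24,35)),blu=((100,125),(100,125))).items():
    h=hsv[...,0]; k=(((h>=lo if 0 else ((h>=lo[0])&(h<=lo[1])) if nm!='red' else ((h<=5)|(h>170))))&(hsv[...,1]>150)&(hsv[...,2]>60)).astype(np.uint8)&(roi>0)
    k[230:]=0
    ys,xs=np.nonzero(k);print(nm,len(xs),xs.mean(),ys.mean(),back("top",(xs.mean(),ys.mean()),25).round(1))
for nm,p,z in(("knob",(329,230),98),("slotR",(301,224),42),("slotY",(276,219),42),("slotK",(354,236),42),("slotB",(378,242),42)):print(nm,back("top",p,z).round(1))
cv2.imwrite("pics/top1c.png",cv2.resize(im[185:280,235:420],None,fx=4.3,fy=4.3,interpolation=cv2.INTER_CUBIC))
E
```

```text
C [ 513.12607097   47.34583213 1281.26832873]
plate ((323.9759521484375, 237.91209411621094), (164.9757537841797, 63.721893310546875), 12.587692260742188)
[[ 524.2  169.7]
 [ 679.8  139. ]
 [ 596.9 -263.6]
 [ 442.9 -228.9]] [560.9 -46. ] [np.float64(406.8), np.float64(158.6), np.float64(411.1), np.float64(157.9)]
red 56 305.9107142857143 206.41071428571428 [6.365e+02 3.000e-01 2.500e+01]
yel 53 281.35849056603774 200.64150943396226 [649.6  60.9  25. ]
blu 60 379.21666666666664 223.28333333333333 [ 598.1 -180.3   25. ]
knob [575.5 -51.1  98. ]
slotR [591.8  12.2  42. ]
slotY [602.9  72.9  42. ]
slotK [ 565.1 -116.3   42. ]
slotB [ 551.6 -174.4   42. ]
```

View pics/top1c.png

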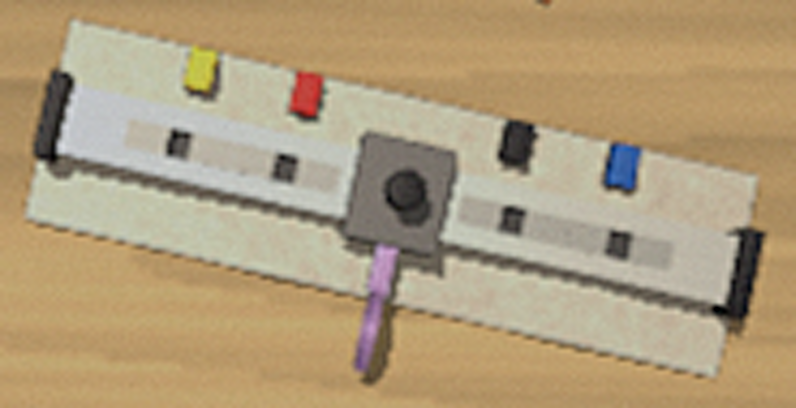

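The crop shows plate corners at (75,20), (27,218), (757,176) and (716,376). The slots are at (179,143), (285,167), (512,219) and (619,244), and the knob top is at (406,190).

Run:
```python
from h import *
f=lambda x,y:(235+(x+.5)/4.3-.5,185+(y+.5)/4.3-.5)
P=[back("top",f(*p),8)[:2] for p in((75,20),(27,218),(757,176),(716,376))]
c=np.mean(P,0);d=(P[0]+P[1]-P[2]-P[3]);ya=d/np.linalg.norm(d);print("centre",c,"len",np.linalg.norm(d)/2)
S={n:back("top",f(*p),z)[:2] for n,p,z in(("Y",(179,143),42),("R",(285,167),42),("K",(512,219),42),("B",(619,244),42),("knob",(406,188),98))}
S["mk_red"]=back("top",f(308,92),28)[:2]
s=S["Y"]-S["B"];ys=s/np.linalg.norm(s);print("yaw plate",np.arctan2(-ya[0],ya[1]),"slots",np.arctan2(-ys[0],ys[1]),ys)
xs=np.array([ys[1],-ys[0]])
for n,p in S.items():print(n,p.round(1),"along",((p-c)@ys).round(1),"across",((p-c)@xs).round(1))
st=state();print(st['tool_pos'],st['tcp_rot'])
```

```text
centre [579.13610374 -51.18600223] len 405.8409727712952
yaw plate -0.2077283326194991 slots -0.2082551120784076 [0.20675303 0.97839316]
Y [605.6  72.4] along 126.3 across 0.4
R [593.1  12.4] along 65.1 across 0.5
K [ 566.1 -115.6] along -65.7 across 0.6
B [ 553.2 -175.8] along -127.3 across 0.4
knob [579.4 -51.1] along 0.1 across 0.2
mk_red [ 6.372e+02 -4.000e-01] along 61.7 across 46.3
[ 254.5117409  -597.20765758  244.00964811] [-3.13918774e+00  1.35074464e-04  4.02975509e-01]
```

>>> {"op": "carry_out", "data": {"targets": [[[2.3,3.9,0],[0,0,-0.0765],90],[[2.3,3.9,0],[0,0,-0.0765],90],[[2.3,3.9,0],[0,0,-0.0765],90],[[2.3,3.9,0],[0,0,-0.0765],90],[[2.3,3.9,0],[0,0,-0.0765],90],[[2.3,3.9,0],[0,0,-0.0765],90],[[2.3,3.9,0],[0,0,-0.0765],90],[[2.3,3.9,0],[0,0,-0.0765],90]], "grip_force": 30}}

```text
t: 0.9
tool_pos: [439.0, -284.1, 244.9]
tcp_rot: [-3.141, 0.001, -0.212]
contact_force: [0.5, -1.0, -0.9]
opening: 55.1
grip_force: 0.0
```

>>> {"op": "carry_out", "data": {"targets": [[[2.3,3.9,0],[0,0,0],90],[[2.3,3.9,0],[0,0,0],90],[[2.3,3.9,0],[0,0,0],90],[[2.3,3.9,0],[0,0,0],90],[[2.3,3.9,-1],[0,0,0],90],[[2.3,3.9,-2],[0,0,0],90],[[0,0,-2],[0,0,0],90],[[0,0,0],[0,0,0],90]]}}

```text
t: 1.7
tool_pos: [574.2, -49.7, 191.4]
tcp_rot: [3.141, 0.008, -0.205]
contact_force: [-0.8, -1.0, -0.2]
opening: 55.3
grip_force: 0.0
```

Run:
```python
from h import *
s=state();print(s['tool_pos'],s['tcp_rot'],s['contact_force']);cv2.imwrite("pics/w1.png",optics.get_image("wrist"))
K,R,t=cam("wrist");print(-R.T@t)
for p in((579.5,-51,98),(593,12.5,42),(566.1,-115.6,42)):
    q=K@(R@np.array(p)+t);print(q[:2]/q[2])
s=state();print(s['tool_pos'],s['tcp_rot'])
```

```text
[574.21858189 -49.68004409 191.43835123] [ 3.14097918  0.00808116 -0.20483932] [-0.84370057 -1.01205196 -0.23915274]
[641.42484342 -66.17476924 321.6303482 ]
[278.03949707 214.54477569]
[198.03715293 195.51176377]
[360.49899366 195.09040994]
[574.93968561 -51.8869705  193.10003974] [ 3.14031562  0.00525316 -0.20826255]
```

View pics/w1.png

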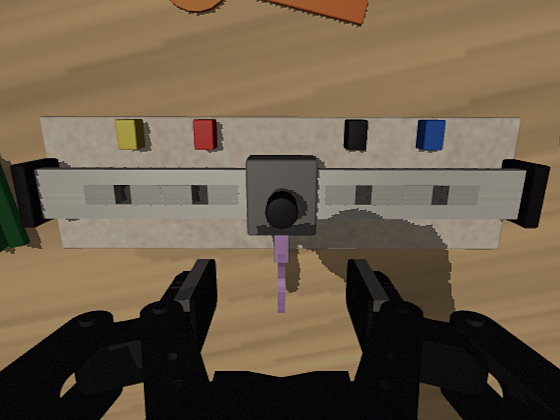

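The wrist view shows the knob near (282,205), the red-side slot at (199,195) and the far-side slot at (364,195). The arm was still settling during that frame, so I'll measure again by blob centroids.

Run:
```python
from h import *
s=state();im=optics.get_image("wrist");cal=optics.get_calibration("wrist");e=state();print(s['tool_pos'],e['tool_pos'],e['tcp_rot'])
g=cv2.cvtColor(im,cv2.COLOR_BGR2GRAY)
ys=np.array([.2068,.9784]);c=np.array([579.3,-51.1])
def blob(x0,x1,y0,y1,th,z,n):
    k=(g[y0:y1,x0:x1]<th);v,u=np.nonzero(k);p=(u.min()/2+u.max()/2+x0,v.min()/2+v.max()/2+y0);P=back("wrist",p,z)[:2]
    print(n,len(u),(u.min()+x0,u.max()+x0,v.min()+y0,v.max()+y0),P.round(1),((P-c)@ys).round(1),((P-c)@[ys[1],-ys[0]]).round(1))
blob(185,215,180,210,90,42,"R");blob(110,140,180,210,90,42,"Y");blob(350,380,180,210,90,42,"K");blob(255,310,185,235,35,92,"knob")
hs=cv2.cvtColor(im,cv2.COLOR_BGR2HSV);v,u=np.nonzero((hs[100:160,170:240,1]>160)&(hs[100:160,170:240,2]>60));print(u.min()+170,u.max()+170,v.min()+100,v.max()+100)
cv2.imwrite("pics/w2.png",cv2.resize(im[100:260,100:400],None,fx=2.6,fy=2.6))
```

```text
[574.93968561 -51.8869705  193.10003974] [575.84152412 -53.22571766 194.51062597] [ 3.14033098e+00  2.27129332e-03 -2.10523642e-01]
R 303 (np.int64(189), np.int64(205), np.int64(187), np.int64(205)) [594.1  12.4] 65.2 1.3
Y 303 (np.int64(111), np.int64(129), np.int64(187), np.int64(205)) [607.2  73.4] 127.6 1.5
K 309 (np.int64(352), np.int64(368), np.int64(187), np.int64(209)) [ 564.6 -116.5] -67.0 -0.8
knob 956 (np.int64(257), np.int64(306), np.int64(191), np.int64(232)) [580.3 -54.6] -3.2 1.7
191 211 122 151
```

View pics/w2.png

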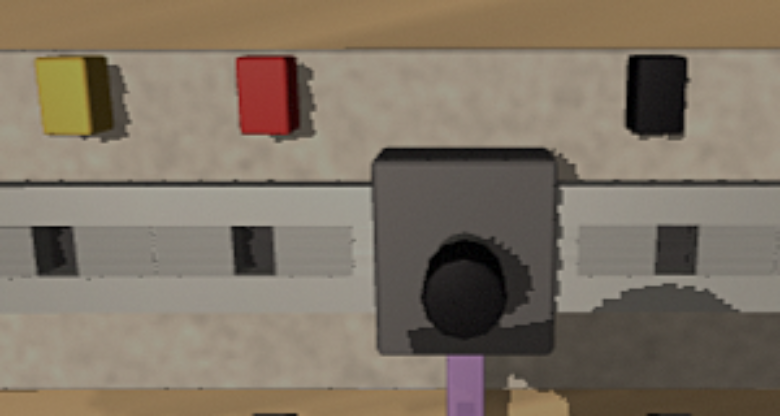

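>>> {"op": "carry_out", "data": {"targets": [[[0.27,0.1,-2],[0,0,0],90],[[0,0,-2],[0,0,0],90],[[0,0,-2],[0,0,0],90],[[0,0,0],[0,0,0],90],[[0,0,0],[0,0,0],90],[[0,0,0],[0,0,0],90]]}}

```text
t: 2.4
tool_pos: [580.8, -52.0, 137.3]
tcp_rot: [-3.141, -0.003, -0.211]
contact_force: [1.2, 0.1, 0.7]
opening: 55.4
grip_force: 0.0
```

Run:
```python
from h import *
s=state();im=optics.get_image("wrist");e=state();print(s['tool_pos'],e['tool_pos'],e['tcp_rot'],e['contact_force'])
K,R,t=cam("wrist");q=K@(R@np.array([579.4,-51.1,98])+t);q=q[:2]/q[2];print("pred knob top",q)
x,y=int(q[0])-70,int(q[1])-70
cv2.imwrite("pics/w3.png",cv2.resize(im[y:y+140,x:x+140],None,fx=4,fy=4));print(x,y)
```

```text
[580.81543612 -51.98404599 137.28817534] [580.85321833 -51.6370125  137.25568809] [-3.14131943 -0.00350261 -0.21021652] [-0.10789311  0.07068409 -0.39528688]
pred knob top [280.41254614 256.37150479]
210 186
```

View pics/w3.png

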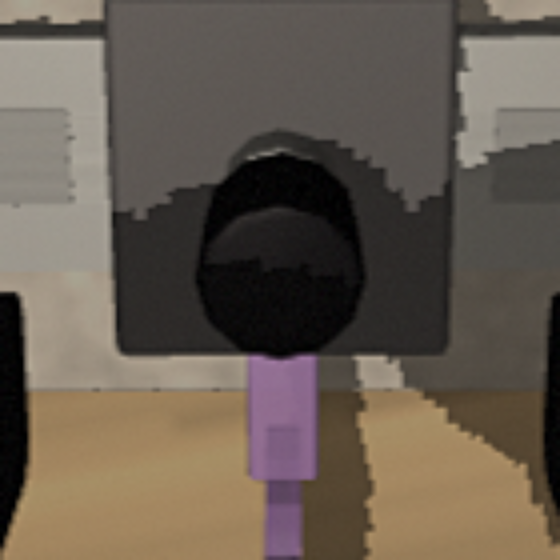

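The knob top is centred at about (280,256), which matches the predicted (280.4,256.4), so the estimate holds. I'll descend, then grip.

>>> {"op": "carry_out", "data": {"targets": [[[-0.1,0.05,-2],[0,0,0],90],[[0,0,-2],[0,0,0],90],[[0,0,-1.2],[0,0,0],90],[[0,0,0],[0,0,0],90],[[0,0,0],[0,0,0],90],[[0,0,0],[0,0,0],90]]}}

```text
t: 3.05
tool_pos: [579.7, -50.5, 84.6]
tcp_rot: [-3.141, -0.002, -0.209]
contact_force: [0.2, -0.3, 0.7]
opening: 54.9
grip_force: 0.0
```

>>> {"op": "carry_out", "data": {"targets": [[[0,0,0],[0,0,0],150],[[0,0,0],[0,0,0],170],[[0,0,0],[0,0,0],185],[[0,0,0],[0,0,0],200],[[0,0,0],[0,0,0],220],[[0,0,0],[0,0,0],220]], "grip_force": 30}}

```text
t: 3.65
tool_pos: [578.8, -50.5, 83.8]
tcp_rot: [3.142, -0.001, -0.209]
contact_force: [-0.4, -0.5, 2.7]
opening: 21.3
grip_force: 29.3
```

Gripped. I'll pull up about 11.5 mm.

>>> {"op": "carry_out", "data": {"targets": [[[0,0,0.3],[0,0,0],220],[[0,0,0.3],[0,0,0],220],[[0,0,0.3],[0,0,0],220],[[0,0,0.3],[0,0,0],220],[[0,0,0],[0,0,0],220],[[0,0,0],[0,0,0],220],[[0,0,0],[0,0,0],220]]}}

```text
t: 4.35
tool_pos: [578.6, -50.5, 95.1]
tcp_rot: [-3.142, -0.0, -0.209]
contact_force: [4.2, -0.8, -6.8]
opening: 21.3
grip_force: 29.6
```

>>> {"op": "carry_out", "data": {"targets": [[[0.08,0.39,0],[0,0,0],220],[[0.16,0.78,0],[0,0,0],220],[[0.16,0.78,0],[0,0,0],220],[[0.16,0.78,0],[0,0,0],220],[[0.16,0.78,0],[0,0,0],220],[[0.16,0.78,0],[0,0,0],220],[[0.16,0.78,0],[0,0,0],220],[[0.16,0.78,0],[0,0,0],220]]}}

```text
t: 5.15
tool_pos: [590.9, 8.6, 95.4]
tcp_rot: [3.142, -0.001, -0.209]
contact_force: [4.5, -1.8, -8.3]
opening: 21.0
grip_force: 29.6
```

>>> {"op": "carry_out", "data": {"targets": [[[0,0,0],[0,0,0],220],[[0,0,0],[0,0,0],220],[[0,0,0],[0,0,0],220]]}}

```text
t: 5.45
tool_pos: [591.3, 10.3, 95.6]
tcp_rot: [-3.139, -0.001, -0.208]
contact_force: [4.7, 0.3, -6.9]
opening: 21.0
grip_force: 29.7
```

>>> {"op": "carry_out", "data": {"targets": [[[0.05,0.24,0],[0,0,0],220],[[0,0,-0.05],[0,0,0],220],[[0,0,-0.05],[0,0,0],220],[[0,0,-0.05],[0,0,0],220],[[0,0,0],[0,0,0],220],[[0,0,0],[0,0,0],220],[[0,0,0],[0,0,0],220]]}}

```text
t: 6.15
tool_pos: [591.6, 11.4, 94.0]
tcp_rot: [-3.14, -0.001, -0.209]
contact_force: [4.1, -0.6, -6.4]
opening: 20.8
grip_force: 29.7
```

>>> {"op": "carry_out", "data": {"targets": [[[0,0,-0.05],[0,0,0],220],[[0,0,-0.05],[0,0,0],220],[[0,0,0],[0,0,0],220],[[0,0,0],[0,0,0],220]]}}

```text
t: 6.55
tool_pos: [591.5, 11.4, 93.0]
tcp_rot: [-3.14, -0.001, -0.209]
contact_force: [4.5, -0.3, -6.8]
opening: 21.2
grip_force: 29.8
```

>>> {"op": "carry_out", "data": {"targets": [[[0,0,-0.04],[0,0,0],220],[[0,0,0],[0,0,0],220],[[0,0,0],[0,0,0],220]]}}

```text
t: 6.85
tool_pos: [591.5, 11.3, 92.8]
tcp_rot: [-3.14, -0.001, -0.209]
contact_force: [5.5, 1.1, -6.0]
opening: 20.8
grip_force: 29.9
```

>>> {"op": "carry_out", "data": {"targets": [[[0,0,-0.04],[0,0,0],220],[[0,0,0],[0,0,0],220],[[0,0,0],[0,0,0],220]]}}

```text
t: 7.15
tool_pos: [591.5, 11.2, 92.5]
tcp_rot: [-3.141, -0.001, -0.209]
contact_force: [5.4, 1.1, -4.1]
opening: 20.8
grip_force: 30.1
```

>>> {"op": "carry_out", "data": {"targets": [[[0,0,-0.04],[0,0,0],220],[[0,0,0],[0,0,0],220],[[0,0,0],[0,0,0],220]]}}

```text
t: 7.45
tool_pos: [591.5, 11.1, 92.2]
tcp_rot: [-3.141, -0.001, -0.209]
contact_force: [4.6, 2.2, -0.5]
opening: 20.7
grip_force: 30.4
```

>>> {"op": "carry_out", "data": {"targets": [[[0.01,0.04,0],[0,0,0],220],[[0.01,0.04,0],[0,0,0],220],[[0,0,0],[0,0,0],220],[[0,0,0],[0,0,0],220]]}}

```text
t: 7.85
tool_pos: [591.6, 11.6, 91.1]
tcp_rot: [-3.141, -0.001, -0.209]
contact_force: [5.8, 2.1, -4.9]
opening: 20.6
grip_force: 30.1
```

>>> {"op": "carry_out", "data": {"targets": [[[0.01,0.04,0],[0,0,0],220],[[0.01,0.04,0],[0,0,0],220],[[0,0,0],[0,0,0],220],[[0,0,0],[0,0,0],220]]}}

```text
t: 8.25
tool_pos: [591.6, 11.7, 91.0]
tcp_rot: [3.142, -0.001, -0.209]
contact_force: [6.2, 1.6, -4.9]
opening: 21.1
grip_force: 30.2
```

>>> {"op": "carry_out", "data": {"targets": [[[0.06,0.05,0],[0,0,0],220],[[0,0,-0.05],[0,0,0],220],[[0,0,-0.05],[0,0,0],220],[[0,0,0],[0,0,0],220],[[0,0,0],[0,0,0],220]]}}

```text
t: 8.75
tool_pos: [591.6, 11.8, 89.7]
tcp_rot: [3.141, 0.001, -0.21]
contact_force: [4.8, -0.3, -4.9]
opening: 21.0
grip_force: 30.2
```

>>> {"op": "carry_out", "data": {"targets": [[[0,0,-0.05],[0,0,0],220],[[0,0,-0.05],[0,0,0],220],[[0,0,0],[0,0,0],220],[[0,0,0],[0,0,0],220]]}}

```text
t: 9.15
tool_pos: [591.6, 11.8, 88.9]
tcp_rot: [3.141, 0.001, -0.21]
contact_force: [4.7, 0.0, -5.8]
opening: 21.0
grip_force: 30.2
```

The pin is going down freely and the grip still carries the spring force. I'll keep lowering to about 85.

>>> {"op": "carry_out", "data": {"targets": [[[0,0,-0.06],[0,0,0],220],[[0,0,-0.06],[0,0,0],220],[[0,0,-0.06],[0,0,0],220],[[0,0,-0.06],[0,0,0],220],[[0,0,-0.06],[0,0,0],220],[[0,0,0],[0,0,0],220],[[0,0,0],[0,0,0],220]]}}

```text
t: 9.85
tool_pos: [591.7, 11.9, 86.3]
tcp_rot: [3.141, 0.001, -0.209]
contact_force: [4.6, -1.5, -6.7]
opening: 20.8
grip_force: 30.1
```

>>> {"op": "carry_out", "data": {"targets": [[[0,0,-0.06],[0,0,0],220],[[0,0,-0.06],[0,0,0],220],[[0,0,-0.06],[0,0,0],220],[[0,0,0],[0,0,0],220],[[0,0,0],[0,0,0],220]]}}

```text
t: 10.35
tool_pos: [591.8, 12.3, 84.7]
tcp_rot: [3.141, 0.0, -0.209]
contact_force: [3.7, -1.9, -4.4]
opening: 20.9
grip_force: 30.1
```

Only about 0.9 mm is left, so I'll open gradually and let the spring seat the pin.

>>> {"op": "carry_out", "data": {"targets": [[[0,0,-0.04],[0,0,0],220],[[0,0,0],[0,0,0],170],[[0,0,0],[0,0,0],140],[[0,0,0],[0,0,0],110],[[0,0,0],[0,0,0],90],[[0,0,0],[0,0,0],90],[[0,0,0],[0,0,0],90]]}}

```text
t: 11.05
tool_pos: [591.9, 12.6, 84.5]
tcp_rot: [-3.142, 0.0, -0.209]
contact_force: [0.4, 0.3, 0.2]
opening: 55.0
grip_force: 0.0
```

>>> {"op": "carry_out", "data": {"targets": [[[0,0,1],[0,0,0],90],[[0,0,2],[0,0,0],90],[[0,0,2],[0,0,0],90],[[0,0,3],[0,0,0],90],[[-3,0,3],[0,0,0],90],[[0,0,0],[0,0,0],90],[[0,0,0],[0,0,0],90],[[0,0,0],[0,0,0],90]]}}

```text
t: 11.85
tool_pos: [561.8, 12.3, 193.9]
tcp_rot: [3.141, 0.001, -0.209]
contact_force: [-0.5, -1.2, -0.7]
opening: 55.1
grip_force: 0.0
```

Run:
```python
from h import *
a=optics.get_image("scene");s=state();print(s['tool_pos'],s['contact_force'],s['joint_vel'].round(3))
w=optics.get_image("wrist")
K,R,t=cam("scene")
for z in(86,95):
    q=K@(R@np.array([592.9,12.4,z])+t);print(q[:2]/q[2])
K,R,t=cam("wrist")
for z in(98,107):
    q=K@(R@np.array([592.9,12.4,z])+t);print(q[:2]/q[2])
o=np.hstack([cv2.resize(a[190:310,140:340],(400,240)),cv2.resize(w,(400,300))[:240]])
cv2.imwrite("pics/end.png",o)
```

```text
[561.63758369  12.33016798 193.35654221] [ 0.43547567  0.28340402 -0.12572198] [-0.002  0.011  0.001  0.002 -0.002 -0.     0.   ]
[259.37015    217.04897083]
[259.25242602 214.35264546]
[270.63722662 175.05638627]
[270.20808446 177.47467853]
```

View pics/end.png

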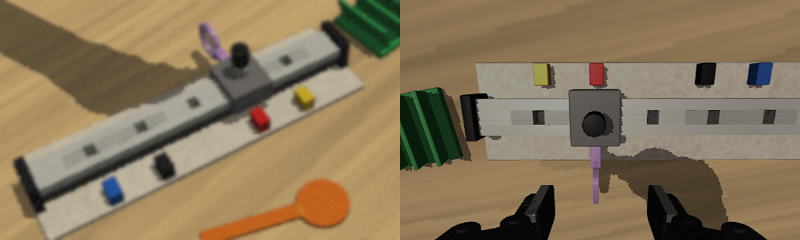

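The carriage now stands beside the red marker. In the scene view the knob centre is about (259.5,217.5), which fits the home height (217.0) rather than resting on the strip (214.4). The rack and paddle are untouched.

```bash
python3 -c "
from bench import manip;print(manip.job_done())"
```

```text
the job is handed in; nothing more can be done
None
```

The carriage is at the red marker with its pin down in that slot, judging by the lowering and the last camera view; the gripper is clear and the job is handed in, though no verdict came back.

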